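Shut and pin a clamshell tube clamp, then hold it pressed shut for tacking

ROBOT

A 6-joint arm with a two-finger parallel gripper is mounted at the origin on a cart in front of the work surface, level with it; the furniture and walls round the work are solid. World frame = base frame: x ahead of the robot, y to its left, z up, the work surface at z = 0. Lengths are in m, angles in degrees, forces in N, time in s.
With the tool pointing down it reaches from about 0.4 to 0.825 m from the base axis. Payload 7 kg.
Tool frame: the origin (TCP) lies midway between the tips of the shut fingers; the grasp point (between the pads) lies r.tcp_to_grasp behind it (r.tcp_to_grasp is the distance from the TCP to the grasp point, in m); x points along the fingers, y is the direction in which the jaws open and shut, and the axes are right-handed (so a half turn about x gives the same grasp; the last joint's range is limited). The gripper opens to 88 mm and grips with 3 to 60 N. Pads are 19 mm wide; open, the fingers measure 130 mm over their backs; the gripper's body (78 mm by 193 mm) begins 47 mm behind the grasp point.
Start: joints at [88.127, 20.546, 0.682, 0, -70.136, -16.507], TCP at [0.213, 0.641, 0.227] pointing down, gripper open.
Joint ranges: [-176.03, 176.03], [-82.01, 121.73], [-58.28, 71.71], [-173.87, 95.51], [-174.79, -0.11], [-173.66, 173.66]. Speed limits (degrees/s): [136.94, 136.94, 172.46, 180, 180, 180].

INTERFACE

Orientations are given as [roll, pitch, yaw] about the fixed x, y, z axes, in that order (R = Rz(yaw) Ry(pitch) Rx(roll)).
In Python, from plant import r gives the robot as it stands.
- The arm moves only by the tool carry_out, never from a script. Its argument "moves" is a list of rows, each a list of 7 numbers: the shift along the world's x, y, z in mm, then the turn, a rotation vector about the world's x, y, z in rad, then the opening in per cent of the stroke, from 0 (shut) to 100 (fully open). In form: [[x, y, z, wx, wy, wz, claw], ...]. A call has 1 to 5 rows; each row is the pose to reach, as a shift and turn from the pose commanded when the call began; what a row does not reach only later rows make up. A row lasts 1/10 s, in which the tool goes at most 50 mm and 8.59 degrees, less where a joint would pass 70% of its speed; a pose out of reach is approached as far as the arm can. A call with a gripper value outside its range is refused whole. The fingers move at their own pace and stop on an object; "squeeze" is the grip in N (left out, the last holds). Time passes only in rows, so rows that repeat a pose let the fingers close. It gives the time, the measured TCP pose, the force and the opening at its end, in the units of the state.
- r.get_state(): the state, without advancing time (a new reading comes with each control period).
- r.capture(name): name is "scene" or "top"; returns the picture (384x512x3 uint8, blue, green, red); there is no depth.
- r.camera_params(name): a dict with "K" (3x3 intrinsics, pixels), "rvec" (rotation vector, rad) and "tvec" (3), from world to camera coordinates, as OpenCV has them. Camera axes: x right, y down, z forward; pixel columns grow to the right and rows downward; lengths in m; the calibration is good to about 2 mm. A picture is of the moment at which its call begins. camera_params takes no time and is no camera call.
- r.close_job(): hands the job in, once; it reports no verdict.
The state is a dict: "time_s": time; "joints": joint angles; "qd": joint speeds; "joint_torque": joint torques, N m; "tcp_pos": TCP position; "eef_rot": TCP orientation; "contact_force": force on the tool from outside, world axes, zero at the start; "moment": the same for the moment, N m; "gripper_width": finger opening in m.
Only numpy, scipy, OpenCV 4.12 (cv2) and the standard library are available. Lean on these libraries where they do the work, as an engineer would, in place of code of your own. Each camera call takes 0.05 s, during which the arm holds its last target. There are 200 camera calls.

TASK

The short tube in the hinged tube clamp has to be held tight for a tack weld: push the clamp's sprung swinging jaw shut until its ball catch holds it and let go, then take the locking pin from the wooden block, push it down through the lined-up ears until its collar sits on the top ear, and let go of it. Last, press the swinging jaw fully shut with the fingers to take up its play, and finish while still pressing it firmly: the program ends holding, with the tube standing in the jaws. Do not disturb the other things on the bench.

Things in the scene. Friction and masses are not known exactly. Their poses are not given: they have to be found in the camera images.
- tube_clamp: Clamshell tube clamp of dark steel, fixed to the bench by its 90x150x8 mm base plate. Origin: bench level, below the axis of the upright tube. Its x points from the swinging jaw to the fixed jaw, y from the ears to the hinge, z up; the plate spans x -45..45, y -81..69 mm. Both jaws are upright angle irons, top at z 66 mm; the hinge bolt tops out at z 80, the tube at z 98.
- jaw_hinge (a point): Upright hinge axis of the swinging jaw, at (0, 42, 50) mm in the clamp's frame; axes as the clamp's.
- swing_jaw (a joint): Opening angle of the swinging jaw, rad: 0 = fully shut; it opens to 0.82 by turning clockwise seen from above (about the clamp's -z), towards the clamp's -x. A spring pushes it open (stands at about 0.67 to 0.81; 3.5 N at the push plate when nearly shut). A ball catch in the base plate resists from about 0.2 to 0.12 (up to about 12 N at the push plate), then snaps behind a nib under the jaw and keeps the jaw at about 0.03 when let go. Only pressing brings it to 0.
- jaw_pad (a point): Centre of the outer face of the swinging jaw's push plate, an upright steel plate 34 wide (y), 36 high (z 30 to 66 mm) and 5 thick at the jaw's free end; at (-27, -90, -2) mm from jaw_hinge with the jaw shut, it turns with the jaw. Its x points into the plate (the way to push it), z up. Its outer side is free; behind it is only the jaw's own ear, below it the 8 mm base plate and the bench.
- pin_hole (a point): Centre of the mouth of the top ear's hole, z 66 mm, at (0, -48, 66) mm in the clamp's frame. Three steel ears 10 mm thick (tops at z 66, 55 and 44; the middle one on the swinging jaw) have upright 13 mm holes; free space below. With the jaw on the catch the middle hole lies 2 to 3 mm off towards the clamp's -x; the pin's tapered nose draws it in.
- pin_grip (a point): Locking pin, plain steel, 74 mm tall, 90 g, standing upright in an end hole of the pin block: 10 mm shaft 34 mm long with a 7 mm tapered nose, 20 mm collar 4 mm thick on it, above that a ribbed round handle 17.6 mm across and 34 mm long. This point is on the axis, in the middle of the handle, 58 mm above the tip and 24 mm above the underside of the collar; z runs from tip to handle.
- pin_tip (a point): Tip of the locking pin. In the block it is 8 mm above the bench; fully home in the clamp it is 32 mm above the bench.
- pin_block: Fixed wooden block 50x110x42 mm with three 13 mm holes in its top, 34 mm apart along its y (the long way). The pin stands in the hole at y -34 mm, its collar on the block; the others are empty. Origin: centre of its underside.
- tube_center (a point): Centre of a grey steel tube, 27 mm across and 90 mm long, loose, standing upright on the clamp's base plate between the jaws (centre 53 mm above the bench). Its own x axis runs along the tube.
- bolt: Bystander, loose: zinc M12 hex bolt standing on its head, 54 mm tall (not the locking pin). Origin under its centre.
- magnet_square: Bystander, loose: triangular red welding magnet lying flat, 35x79x16 mm.
- pine_bit: Bystander, loose: sawn pine offcut, 22x45x18 mm.
- masking_tape: Bystander, loose: roll of tape lying flat, 96 mm across, 25 mm high.
There are look-alikes about, which are no part of the job. What is shaped like the part that bears pin_grip but purple is not meant.

How it is judged:
By the outcome, as a careful person would: the job done as asked, in the order asked, and still so for the second after the job is handed in, while the arm keeps its last pose, push and grip.
It also fails if it takes over 62 s, if anything falls off the work surface, if the arm or the gripper's body presses on something with over 40 N, if the wrist force passes 120 N, or if a joint passes its speed limit or range.

## Working session

There is one attempt and no reset: what is moved stays moved. The work goes in short steps, Python scripts to look and compute and a tool call to move; the robot and the scene stay as the last step left them, time stands still between calls to the robot, and variables do not carry over. Pictures are saved under pics/ and viewed, about 8 in all and at most 12, crops included, and the job is handed in when it is done.

Besides the shell and the picture viewer there is one more tool, called after ">>>" as name([rows], argument=value, ...), one row to a line, values as JSON. carry_out: Moves the arm, as the interface text tells. Its arguments: {"type":"object","properties":{"moves":{"type":"array"},"squeeze":{"type":"number"}},"required":["moves"]}

```bash
mkdir -p pics; ls; python3 - <<'E'
from plant import r
import cv2,numpy as np
for n in("scene","top"):
    im=r.capture(n);cv2.imwrite(f"pics/{n}0.png",im)
    p=r.camera_params(n);R,_=cv2.Rodrigues(np.array(p["rvec"]));print(n,p["K"],(-R.T@np.array(p["tvec"]).ravel()),R[2])
print(r.get_state(),r.tcp_to_grasp)
a=cv2.imread("pics/scene0.png");b=cv2.imread("pics/top0.png")
E
```

```text
pics
scene [[450.32718557   0.         253.66403975]
 [  0.         450.32718557 195.55502395]
 [  0.           0.           1.        ]] [ 0.32163765 -0.20760515  0.71809667] [ 0.2885192   0.55303425 -0.78160718]
top [[383.6687706    0.         255.25189467]
 [  0.         383.6687706  183.90162042]
 [  0.           0.           1.        ]] [0.46633698 0.28727545 0.93714706] [ 0.10065481 -0.00994179 -0.99487174]
{'time_s': 0.1, 'joints': array([ 8.81258755e+01,  2.05858537e+01,  6.38612794e-01, -1.70722851e-02,
       -7.01358949e+01, -1.65074652e+01]), 'qd': array([-0.06096902,  0.02190441,  0.16736867, -0.06747468, -0.0841396 ,
        0.01717313]), 'joint_torque': array([-1.18322569e-03, -5.84160841e+01,  2.93751955e+01,  7.01562926e+00,
        1.01806229e-02, -5.27700149e-05]), 'tcp_pos': array([0.21274264, 0.64013311, 0.22573203]), 'eef_rot': array([  95.58188235,   89.91532872, -102.80552002]), 'contact_force': array([-0.33834157, -0.26653928, -0.21572107]), 'moment': array([-0.00286739,  0.04647477,  0.01451612]), 'gripper_width': 0.08789315285551719} 0.0188
```

View pics/scene0.png

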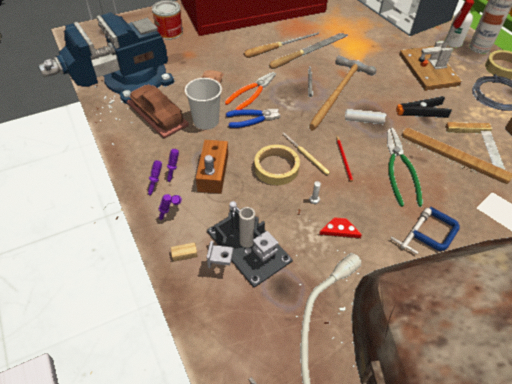

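View pics/top0.png

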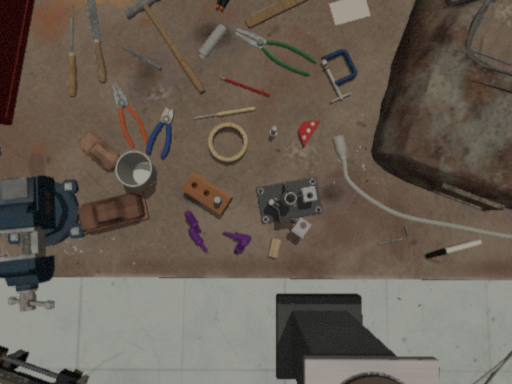

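Scene: clamp about (248,245), block with grey pin (209,165), purple look-alikes at (155,178), (173,160) and (168,205). In top: clamp (289,200), block (207,194) with pin (217,201), purple ones (195,230), (237,241). The pin meant is the plain steel one in the block. I'll enlarge both views to confirm it and measure.

```bash
cat > h.py <<'E'
from plant import r
import cv2,numpy as np
def cam(n):
    p=r.camera_params(n);R,_=cv2.Rodrigues(np.array(p["rvec"]));t=np.array(p["tvec"]).ravel();return np.array(p["K"]),R,t
def ray(n,uv,z):
    K,R,t=cam(n);d=R.T@np.linalg.inv(K)@np.array([*uv,1.]);c=-R.T@t;return c+d*(z-c[2])/d[2]
def tri(a,b):
    P=[]
    for n in("scene","top"):
        K,R,t=cam(n);P.append(K@np.c_[R,t])
    X=cv2.triangulatePoints(P[0],P[1],np.array(a,float).reshape(2,1),np.array(b,float).reshape(2,1)).ravel();return X[:3]/X[3]
def proj(n,X):
    K,R,t=cam(n);x=K@(R@np.array(X)+t);return x[:2]/x[2]
def crop(n,im,x0,y0,w,h,s,f):
    c=cv2.resize(im[y0:y0+h,x0:x0+w],None,fx=s,fy=s,interpolation=cv2.INTER_CUBIC);cv2.imwrite(f"pics/{f}.png",c)
E
python3 - <<'E'
from h import *
a=cv2.imread("pics/scene0.png");b=cv2.imread("pics/top0.png")
crop("",a,160,130,140,160,4,"sc");crop("",b,170,165,160,100,5,"tc")
A=cv2.imread("pics/sc.png");B=cv2.imread("pics/tc.png")
for n,f,x0,y0,w,h,s in(("scene","sc",160,130,140,160,3.75),("top","tc",170,165,160,100,5)):
    pass
E
```

```text
(no output)
```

View pics/tc.png

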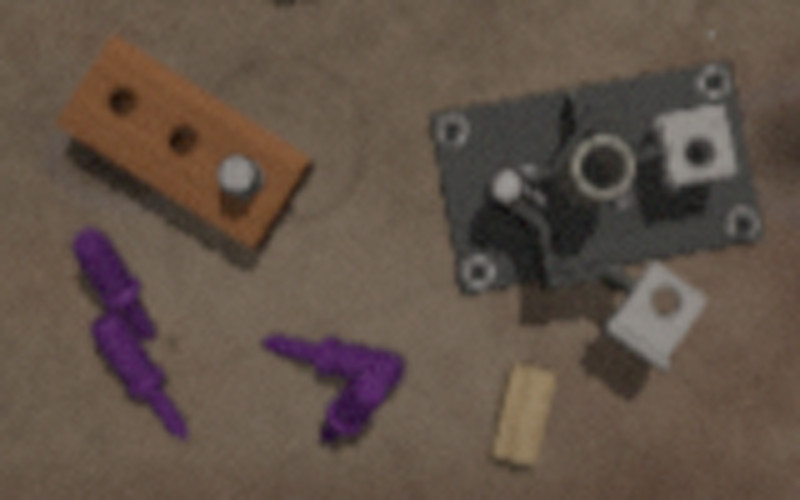

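```bash
python3 - <<'E'
from h import *
a=cv2.imread("pics/scene0.png");crop("",a,160,130,140,150,4,"sc2")
E
```

```text
(no output)
```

View pics/sc2.png

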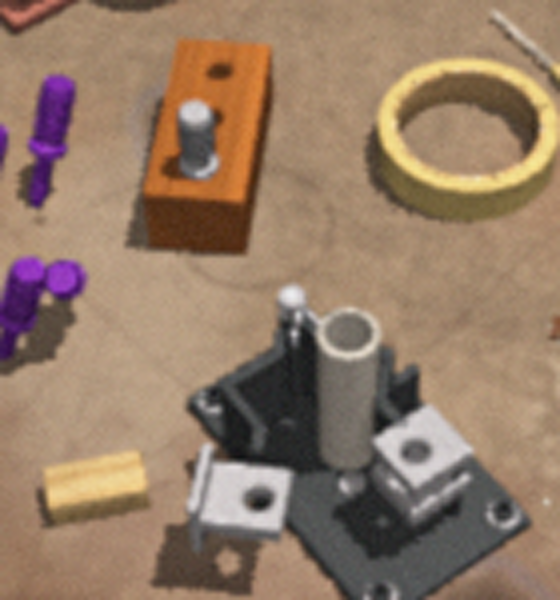

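Top crop: steel pin at (240,175) in the block's end hole near the clamp, confirmed (purple ones lie loose). Ear hole (700,153), hinge bolt (507,187), tube (603,167), swinging ear hole (667,300).

```bash
python3 - <<'E'
from h import *
np.set_printoptions(precision=4,suppress=True)
T=lambda x,y:((x+.5)/5-.5+170,(y+.5)/5-.5+165)
S=lambda x,y:((x+.5)/4-.5+160,(y+.5)/4-.5+130)
D={"hole":((700,153),(416,451),.066),"bolt":((507,187),(292,297),.080),"tube":((603,167),(348,333),.098),"pin":((240,174),(195,109),.082),"swhole":((667,300),(260,498),.055)}
P={}
for k,(t,s,z) in D.items():
    P[k]=(ray("top",T(*t),z)+ray("scene",S(*s),z))/2
    print(k,"top",ray("top",T(*t),z),"scene",ray("scene",S(*s),z),"tri",tri(S(*s),T(*t)))
ey=P["bolt"]-P["hole"];print("hole-bolt",np.linalg.norm(ey[:2]),"tube",P["tube"]-P["hole"])
yaw=np.degrees(np.arctan2(ey[1],ey[0]))-90;print("clamp yaw",yaw)
w=np.radians(yaw);ex=np.array([np.cos(w),np.sin(w)]);e2=np.array([-np.sin(w),np.cos(w)])
o=((P["bolt"][:2]-42*.001*e2)+(P["hole"][:2]+.048*e2)+P["tube"][:2])/3;print("origin",o,"ex",ex,"ey",e2)
d=P["swhole"][:2]-P["bolt"][:2];print("sw len",np.linalg.norm(d),"open angle",np.degrees(np.arctan2(*(-e2)[::-1])-np.arctan2(d[1],d[0])))
for n,p in(("base",0),):
  for c in((432,115),(730,65),(760,240),(462,290)):
    g=ray("top",T(*c),.008)[:2]-o;print("plate corner",g@ex,g@e2)
for c in((112,35),(313,162),(248,250),(60,125)):print("block top",ray("top",T(*c),.042))
for c in((515,365),(555,372),(495,458),(535,466)):print("pine",ray("top",T(*c),.018))
hinge=o+.042*e2
for th in(0,.03,.67,.75,.81):
    c,s=np.cos(-th),np.sin(-th);v=np.array([-.027,-.09]);v=np.array([c*v[0]-s*v[1],s*v[0]+c*v[1]]);nx=np.array([c,s])
    print(th,"pad",hinge+v[0]*ex+v[1]*e2,"push",nx[0]*ex+nx[1]*e2)
s=r.get_state();from scipy.spatial.transform import Rotation as Ro
print(Ro.from_euler("xyz",s["eef_rot"],degrees=True).as_matrix())
E
```

```text
hole top [0.5297 0.1545 0.066 ] scene [0.532  0.1546 0.066 ] tri [0.5308 0.1542 0.0671]
bolt top [0.5127 0.2432 0.08  ] scene [0.5149 0.2432 0.08  ] tri [0.5138 0.2428 0.0808]
tube top [0.5209 0.202  0.098 ] scene [0.5228 0.2025 0.098 ] tri [0.5217 0.2018 0.0993]
pin top [0.5174 0.3624 0.082 ] scene [0.5202 0.3664 0.082 ] tri [0.5179 0.3617 0.0874]
swhole top [0.4629 0.1684 0.055 ] scene [0.4649 0.1688 0.055 ] tri [0.4639 0.1682 0.0563]
hole-bolt 0.09026333338135259 tube [-0.009   0.0477  0.032 ]
clamp yaw 10.898957344532889
origin [0.5218 0.202 ] ex [0.982  0.1891] ey [-0.1891  0.982 ]
sw len 0.08976527254663294 open angle 44.66796221717894
plate corner 0.043013076044718664 0.06721236434534386
plate corner 0.04087433237174004 -0.08043357759395357
plate corner -0.04537786678596409 -0.07794962036732687
plate corner -0.04288941160231372 0.06836246289869934
block top [0.5846 0.4271 0.042 ]
block top [0.5257 0.3319 0.042 ]
block top [0.4844 0.3616 0.042 ]
block top [0.542  0.4503 0.042 ]
pine [0.4315 0.2359 0.018 ]
pine [0.4283 0.2168 0.018 ]
pine [0.3878 0.2452 0.018 ]
pine [0.3842 0.2262 0.018 ]
0 pad [0.5044 0.1497] push [0.982  0.1891]
0.03 pad [0.5016 0.1501] push [0.9872 0.1595]
0.67 pad [0.4484 0.1758] push [ 0.8871 -0.4616]
0.75 pad [0.4432 0.1813] push [ 0.8474 -0.531 ]
0.81 pad [0.4396 0.1856] push [ 0.814  -0.5809]
[[-0.0003 -0.3154 -0.9489]
 [-0.0014 -0.9489  0.3154]
 [-1.      0.0015 -0.0001]]
```

Measurements agree with the given sizes (hole–bolt 90.3 mm, jaw arm 89.8 mm, plate 86×148 mm); the jaw stands at about 0.78 rad. Next, go to the push start with the fingers shut.

>>> carry_out([
  [41,-88,0,0,0,-0.05,0],
  [62,-133,0,0,0,-0.11,0],
  [83,-177,0,0,0,-0.16,0],
  [104,-222,0,0,0,-0.22,0],
  [125,-266,0,0,0,-0.27,0],
], squeeze=20)

```text
time_s: 0.6
tcp_pos: [0.3194, 0.4121, 0.2263]
eef_rot: [97.3, 90.0, -116.7]
contact_force: [1.0, -0.0, 0.3]
gripper_width: 0.053
```

>>> carry_out([
  [20,-42,0,0,0,0,0],
  [40,-84,0,0,0,0,0],
  [60,-126,0,0,0,0,0],
  [83,-178,0,0,0,0,0],
  [83,-178,0,0,0,0,0],
])

```text
time_s: 1.1
tcp_pos: [0.4026, 0.2322, 0.2265]
eef_rot: [82.4, 90.0, -131.6]
contact_force: [-1.0, 0.9, -0.2]
gripper_width: 0.0131
```

>>> carry_out([
  [18,-35,-20,0,0,0,0],
  [18,-35,-70,0,0,0,0],
  [18,-35,-120,0,0,0,0],
  [18,-35,-160,0,0,0,0],
  [18,-35,-178,0,0,0,0],
])

```text
time_s: 1.6
tcp_pos: [0.4182, 0.1994, 0.0451]
eef_rot: [77.5, 89.7, -136.4]
contact_force: [0.8, -0.1, 0.5]
gripper_width: 0.0003
```

>>> carry_out([
  [0,0,0,0,0,0,0],
])

```text
time_s: 1.7
tcp_pos: [0.4184, 0.1996, 0.0459]
eef_rot: [80.7, 89.6, -133.2]
contact_force: [0.2, 0.8, 0.9]
gripper_width: 0.0003
```

```bash
cat >> h.py <<'E'
from scipy.spatial.transform import Rotation as Ro
def st():
    s=r.get_state();M=Ro.from_euler("xyz",s["eef_rot"],degrees=True).as_matrix()
    print("t",s["time_s"],"tcp",np.round(s["tcp_pos"],4),"F",np.round(s["contact_force"],1),"w",round(s["gripper_width"],4),"ang(-z)",round(np.degrees(np.arctan2(-M[1,2],-M[0,2])),1),"x",np.round(M[:,0],3),"q",np.round(s["joints"],0));return s,M
E
python3 - <<'E'
from h import *
st()
for n,c in(("scene",(160,110,140,170,3)),("top",(230,160,110,100,4))):crop("",r.capture(n),*c,n+"1")
a=cv2.imread("pics/scene1.png");b=cv2.imread("pics/top1.png");h=max(a.shape[0],b.shape[0])
p=lambda i:cv2.copyMakeBorder(i,0,h-i.shape[0],0,0,0)
m=np.hstack([p(a),p(b)]);m=cv2.resize(m,None,fx=min(1,800/m.shape[1]),fy=min(1,800/m.shape[1]));cv2.imwrite("pics/m1.png",m)
E
```

```text
t 1.7 tcp [0.4184 0.1996 0.0459] F [0.2 0.8 0.9] w 0.0003 ang(-z) -33.9 x [-0.004 -0.005 -1.   ] q [ 50.  13. -38.  -0. -39.   6.]
```

View pics/m1.png

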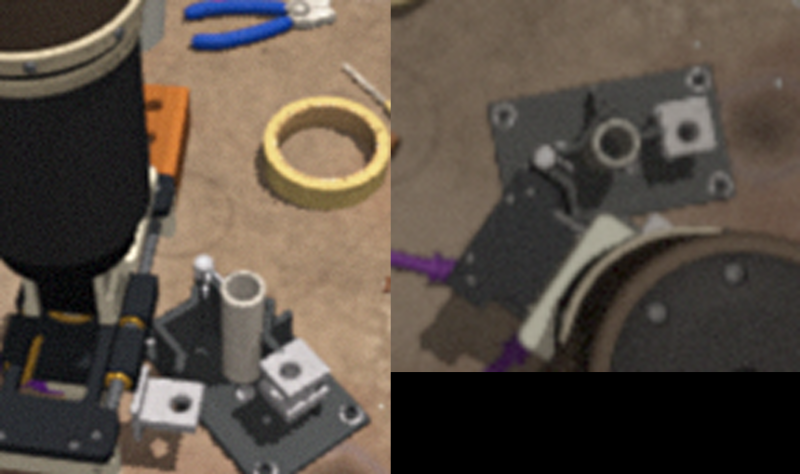

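The fingers stand beside the push plate (left image about (140,400)), square to it and clear of the rest. I'll compute the arc.

```bash
cat >> h.py <<'E'
O=np.array([.5218,.2020]);W=np.radians(10.9);ex=np.array([np.cos(W),np.sin(W)]);ey=np.array([-np.sin(W),np.cos(W)]);H=O+.042*ey
def tool(th,off=.0095,y=-.09):
    c,s=np.cos(th),np.sin(th);v=(-.027-off,y);return H+(c*v[0]+s*v[1])*ex+(-s*v[0]+c*v[1])*ey
E
python3 - <<'E'
from h import *
s,M=st();p=s["tcp_pos"][:2]
for th in(.8,.7,.6,.5,.4,.3,.2,.15,.1,.05,0,-.03):print(th,np.round((tool(th)-p)*1e3,0))
E
```

```text
t 1.8 tcp [0.4203 0.2015 0.0489] F [ 0.4 -0.1  0.7] w 0.0 ang(-z) -33.8 x [-0.    -0.001 -1.   ] q [ 50.  13. -38.   0. -39.   6.]
0.8 [ 12. -11.]
0.7 [ 18. -19.]
0.6 [ 24. -26.]
0.5 [ 31. -33.]
0.4 [ 39. -39.]
0.3 [ 47. -44.]
0.2 [ 56. -48.]
0.15 [ 61. -50.]
0.1 [ 65. -51.]
0.05 [ 70. -52.]
0 [ 75. -54.]
-0.03 [ 78. -54.]
```

>>> carry_out([
  [12,-11,0,0,0,0,0],
  [18,-19,0,0,0,0.08,0],
  [24,-26,0,0,0,0.18,0],
  [31,-33,0,0,0,0.28,0],
  [39,-39,0,0,0,0.38,0],
])

```text
time_s: 2.3
tcp_pos: [0.4601, 0.1631, 0.0506]
eef_rot: [-122.7, 89.8, 45.5]
contact_force: [-1.7, 2.3, -0.2]
gripper_width: 0.001
```

```bash
python3 - <<'E'
from h import *
s,M=st();p=s["tcp_pos"][:2]
for th in(.4,.3,.2,.15,.1,.05,0,-.03):print(th,np.round((tool(th)-p)*1e3,0))
E
```

```text
t 2.3 tcp [0.4601 0.1631 0.0506] F [-1.7  2.3 -0.2] w 0.001 ang(-z) -11.8 x [ 0.002  0.003 -1.   ] q [ 43.  14. -35.  -0. -40.  36.]
0.4 [-1. -0.]
0.3 [ 8. -5.]
0.2 [16. -9.]
0.15 [ 21. -11.]
0.1 [ 26. -13.]
0.05 [ 30. -14.]
0 [ 35. -15.]
-0.03 [ 38. -16.]
```

>>> carry_out([
  [8,-5,0,0,0,0.1,0],
  [16,-9,0,0,0,0.2,0],
  [21,-11,0,0,0,0.25,0],
  [26,-13,0,0,0,0.3,0],
  [30,-14,0,0,0,0.35,0],
])

```text
time_s: 2.8
tcp_pos: [0.4902, 0.1491, 0.0506]
eef_rot: [-150.3, 89.8, 37.8]
contact_force: [-0.3, 0.2, -0.1]
gripper_width: 0.0004
```

>>> carry_out([
  [2,0,0,0,0,0.02,0],
  [4,-1,0,0,0,0.04,0],
])

```text
time_s: 3.0
tcp_pos: [0.4931, 0.1476, 0.0497]
eef_rot: [-136.3, 89.9, 54.0]
contact_force: [-4.5, 1.6, 1.2]
gripper_width: 0.0009
```

```bash
python3 - <<'E'
from h import *
s,M=st();p=s["tcp_pos"][:2]
for th in(.05,.03,0,-.03):print(th,np.round((tool(th)-p)*1e3,0))
E
```

```text
t 3.0 tcp [0.4931 0.1476 0.0497] F [-4.5  1.6  1.2] w 0.0009 ang(-z) 10.3 x [ 0.001  0.001 -1.   ] q [ 39.  16. -32.  -0. -41.  62.]
0.05 [-3.  1.]
0.03 [-1.  1.]
0 [2. 0.]
-0.03 [ 5. -0.]
```

>>> carry_out([
  [2,0,0,0,0,0.01,0],
  [3,0,0,0,0,0.01,0],
  [3,0,0,0,0,0.01,0],
])

```text
time_s: 3.3
tcp_pos: [0.494, 0.1465, 0.0485]
eef_rot: [9.1, 89.8, -160.1]
contact_force: [-9.9, 1.1, 6.2]
gripper_width: 0.0005
```

>>> carry_out([
  [-15,-3,0,0,0,0,0],
  [-30,-6,0,0,0,0,0],
  [-50,-9,20,0,0,0,0],
  [-50,-9,60,0,0,0,20],
  [-50,-9,100,0,0,0,40],
])

```text
time_s: 3.8
tcp_pos: [0.4457, 0.1381, 0.1501]
eef_rot: [110.2, 90.0, -58.9]
contact_force: [1.3, 1.9, -0.7]
gripper_width: 0.0111
```

```bash
python3 - <<'E'
from h import *
s,M=st()
im=r.capture("top");cv2.imwrite("pics/top2.png",im);a=r.capture("scene");cv2.imwrite("pics/scene2.png",a)
m=np.hstack([cv2.resize(a[110:280,160:300],None,fx=2.8,fy=2.8,interpolation=2),cv2.resize(im[160:279,240:340],None,fx=4,fy=4,interpolation=2)]);cv2.imwrite("pics/m2.png",m)
E
```

```text
t 3.8 tcp [0.4457 0.1381 0.1501] F [ 1.3  1.9 -0.7] w 0.0111 ang(-z) 10.9 x [ 0. -0. -1.] q [ 42.   5. -31.   0. -54.  59.]
```

View pics/m2.png

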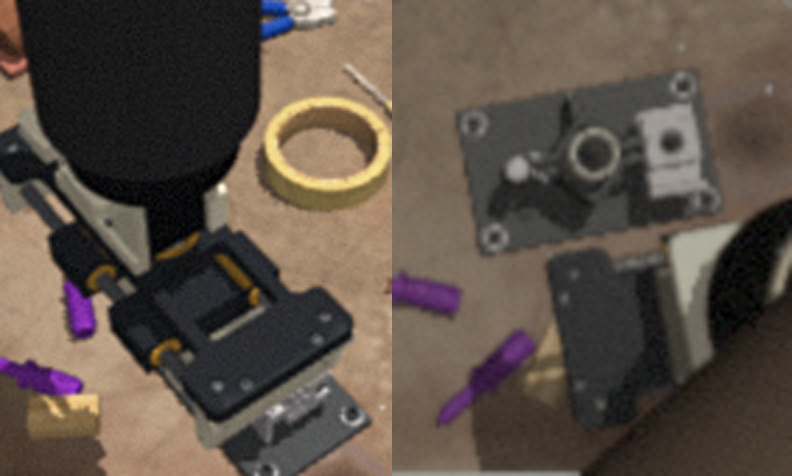

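The jaw stays shut on the catch after letting go (top, right half: ear stacked under the hole at (672,143)), with the tube upright at (593,152). Next, the pin.

>>> carry_out([
  [6,20,5,0,0,-0.149,60],
  [12,40,10,0,0,-0.298,60],
  [18,60,10,0,0,-0.447,60],
  [25,80,10,0,0,-0.596,60],
  [32,100,10,0,0,-0.745,60],
])

```text
time_s: 4.4
tcp_pos: [0.4787, 0.2394, 0.159]
eef_rot: [-109.9, 89.9, 37.9]
contact_force: [0.6, 0.3, -0.0]
gripper_width: 0.0517
```

>>> carry_out([
  [7,24,0,0,0,-0.149,60],
  [14,48,0,0,0,-0.298,60],
  [21,72,0,0,0,-0.447,60],
  [28,96,0,0,0,-0.596,60],
  [40,125,0,0,0,-0.745,60],
])

```text
time_s: 4.9
tcp_pos: [0.5184, 0.3642, 0.159]
eef_rot: [-61.9, 89.9, 43.2]
contact_force: [0.2, 0.6, 0.2]
gripper_width: 0.0526
```

>>> carry_out([
  [0,0,0,0,0,-0.081,60],
  [0,0,0,0,0,-0.081,60],
])

```text
time_s: 5.1
tcp_pos: [0.5183, 0.364, 0.1582]
eef_rot: [-168.0, 90.0, -67.2]
contact_force: [-0.3, -0.6, -0.7]
gripper_width: 0.0525
```

```bash
python3 - <<'E'
from h import *
s,M=st();print(M[:,1])
a=r.capture("scene");cv2.imwrite("pics/scene3.png",a);crop("",a,150,100,160,150,4,"sc3")
print("tcp px",proj("scene",s["tcp_pos"]))
E
```

```text
t 5.1 tcp [0.5183 0.364  0.1582] F [-0.3 -0.6 -0.7] w 0.0525 ang(-z) -79.2 x [ 0. -0. -1.] q [ 53.  20. -10.   0. -60. -42.]
[-9.82338793e-01 -1.87110915e-01 -3.31828979e-05]
tcp px [205.24693258 128.84045907]
```

View pics/sc3.png

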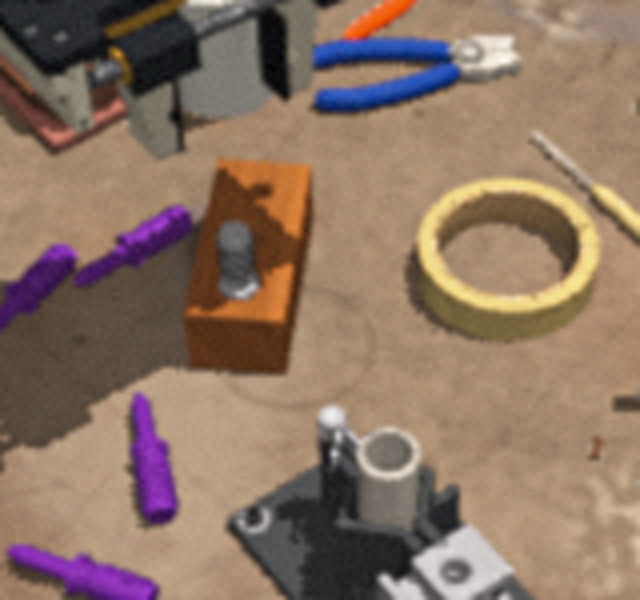

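The fingers stand over the steel pin (crop (237,245)), which is in line. The purple look-alikes have rolled on the bench without my touching them; I'll keep clear of them. Descending to grip.

>>> carry_out([
  [0,0,-40,0,0,0,60],
  [0,0,-80,0,0,0,60],
  [0,0,-100,0,0,0,60],
  [0,0,-107,0,0,0,60],
  [0,0,-107,0,0,0,60],
])

```text
time_s: 5.65
tcp_pos: [0.518, 0.3627, 0.0512]
eef_rot: [140.5, 89.9, -118.6]
contact_force: [0.1, 0.1, -0.1]
gripper_width: 0.0525
```

>>> carry_out([
  [0,0,0,0,0,0,10],
  [0,0,0,0,0,0,0],
  [0,0,0,0,0,0,0],
  [0,0,0,0,0,0,0],
  [0,0,0,0,0,0,0],
], squeeze=35)

```text
time_s: 6.15
tcp_pos: [0.5182, 0.3634, 0.0521]
eef_rot: [-49.5, 90.0, 51.4]
contact_force: [0.3, -0.4, 0.5]
gripper_width: 0.0182
```

```bash
python3 - <<'E'
from h import *
st()
E
```

```text
t 6.15 tcp [0.5182 0.3634 0.0521] F [ 0.3 -0.4  0.5] w 0.0182 ang(-z) -79.2 x [ 0.     0.001 -1.   ] q [ 53.  26. -17.   0. -48. -42.]
```

>>> carry_out([
  [0,0,20,0,0,0,0],
  [0,0,45,0,0,0,0],
  [0,0,75,0,0,0,0],
  [0,0,105,0,0,0,0],
  [3,-40,108,0,0,0,0],
])

```text
time_s: 6.65
tcp_pos: [0.5231, 0.3274, 0.1637]
eef_rot: [-61.3, 89.6, 39.8]
contact_force: [0.7, -0.4, -1.5]
gripper_width: 0.0169
```

>>> carry_out([
  [2,-42,0,0,0,0,0],
  [5,-84,0,0,0,0,0],
  [7,-126,0,0,0,0,0],
  [9,-160,0,0,0,0,0],
  [10,-169,0,0,0,0,0],
])

```text
time_s: 7.15
tcp_pos: [0.5304, 0.1512, 0.1597]
eef_rot: [98.9, 90.0, -160.4]
contact_force: [1.1, 0.0, -0.7]
gripper_width: 0.0169
```

>>> carry_out([
  [0,0,-20,0,0,0,0],
  [0,0,-35,0,0,0,0],
  [0,0,-40,0,0,0,0],
  [0,0,-40,0,0,0,0],
])

```text
time_s: 7.55
tcp_pos: [0.5307, 0.1542, 0.119]
eef_rot: [115.1, 89.9, -144.1]
contact_force: [0.5, 0.5, -0.9]
gripper_width: 0.0166
```

```bash
python3 - <<'E'
from h import *
s,M=st()
a=r.capture("scene");crop("",a,190,150,120,120,5,"sc4")
p=s["tcp_pos"];print("tip pred px",proj("scene",[p[0],p[1],p[2]-.044]),"hole px",proj("scene",[.5309,.1547,.066]))
E
```

```text
t 7.55 tcp [0.5307 0.1542 0.119 ] F [ 0.5  0.5 -0.9] w 0.0166 ang(-z) -79.2 x [-0.001 -0.001 -1.   ] q [ 37.  15. -23.  -0. -52. -26.]
tip pred px [263.2196549  239.95877918] hole px [263.02033007 242.57914772]
```

View pics/sc4.png

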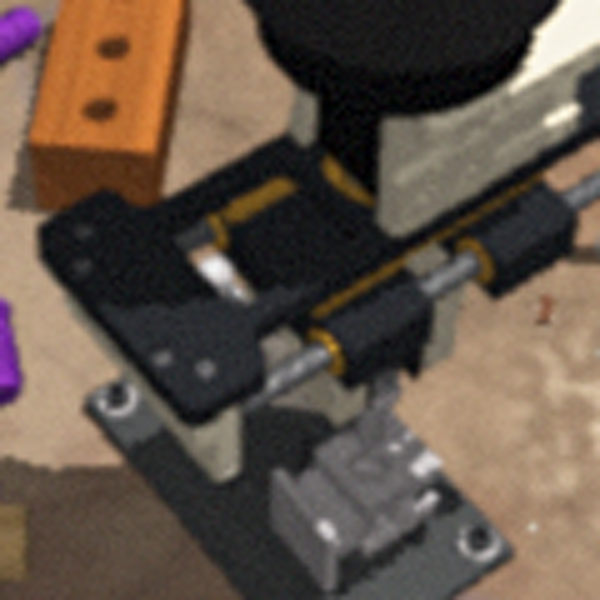

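The pin hangs just above the ear hole (tip about (378,428), hole (370,465)); it looks about 1–2 px to the right. I'll check with an enlarged crop carrying the predicted axis.

```bash
python3 - <<'E'
from h import *
s,M=st();p=s["tcp_pos"]
print("img right/down in world",cam("scene")[1][:2])
a=r.capture("scene");x0,y0,k=242,215,14
c=cv2.resize(a[y0:y0+42,x0:x0+45],None,fx=k,fy=k,interpolation=cv2.INTER_CUBIC)
c=cv2.convertScaleAbs(c,alpha=1.7)
f=lambda X:tuple(int(v) for v in (proj("scene",X)-[x0,y0]+.5)*k)
for z in(.075,.085,.095,.105):cv2.circle(c,f([p[0],p[1],z]),3,(0,0,255),-1)
cv2.circle(c,f([.5309,.1547,.066]),4,(0,255,0),-1)
cv2.imwrite("pics/z5.png",c)
E
```

```text
t 7.6 tcp [0.5312 0.1545 0.1197] F [-0.7  0.1 -0.5] w 0.0167 ang(-z) -79.1 x [-0. -0. -1.] q [ 37.  15. -23.   0. -52. -26.]
img right/down in world [[ 0.89509531 -0.44561877  0.01510955]
 [-0.33994273 -0.70397232 -0.62358793]]
```

View pics/z5.png

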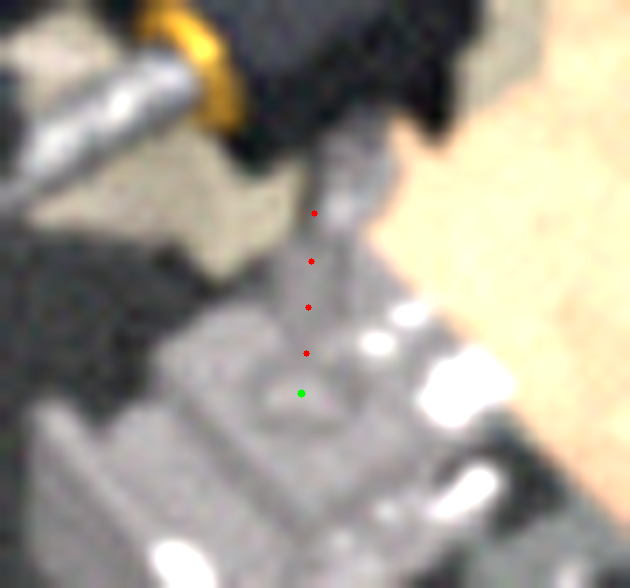

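The hole (303,395) and pin axis (about 311 at row 260) lie within about 1 mm of the prediction. Insert gently.

>>> carry_out([
  [0,0,-5,0,0,0,0],
  [0,0,-9,0,0,0,0],
  [0,0,-13,0,0,0,0],
  [0,0,-16,0,0,0,0],
  [0,0,-18,0,0,0,0],
])

```text
time_s: 8.15
tcp_pos: [0.5309, 0.1541, 0.1012]
eef_rot: [113.7, 90.0, -145.4]
contact_force: [-0.8, 0.9, -0.7]
gripper_width: 0.0165
```

>>> carry_out([
  [0,0,-3,0,0,0,0],
  [0,0,-6,0,0,0,0],
  [0,0,-9,0,0,0,0],
  [0,0,-12,0,0,0,0],
  [0,0,-14,0,0,0,0],
])

```text
time_s: 8.65
tcp_pos: [0.5307, 0.154, 0.0871]
eef_rot: [107.2, 89.9, -151.9]
contact_force: [-1.5, -0.9, -0.3]
gripper_width: 0.0165
```

>>> carry_out([
  [0,0,-3,0,0,0,0],
  [0,0,-6,0,0,0,0],
  [0,0,-8,0,0,0,0],
  [0,0,-10,0,0,0,0],
  [0,0,-10,0,0,0,0],
])

```text
time_s: 9.15
tcp_pos: [0.5308, 0.1541, 0.0772]
eef_rot: [107.5, 90.0, -151.7]
contact_force: [-1.2, -0.4, -1.5]
gripper_width: 0.0169
```

>>> carry_out([
  [0,0,-1,0,0,0,0],
  [0,0,-2,0,0,0,0],
  [0,0,-2,0,0,0,0],
])

```text
time_s: 9.45
tcp_pos: [0.531, 0.1541, 0.076]
eef_rot: [178.2, 90.0, -80.9]
contact_force: [-4.4, -1.3, 4.2]
gripper_width: 0.0169
```

```bash
python3 - <<'E'
from h import *
st()
E
```

```text
t 9.45 tcp [0.531  0.1541 0.076 ] F [-4.4 -1.3  4.2] w 0.0169 ang(-z) -79.2 x [ 0. -0. -1.] q [ 36.  18. -26.   0. -47. -26.]
```

>>> carry_out([
  [0,0,-1,0,0,0,0],
  [0,0,-2,0,0,0,0],
  [0,0,-2,0,0,0,0],
])

```text
time_s: 9.75
tcp_pos: [0.5312, 0.1542, 0.0758]
eef_rot: [-104.6, 89.9, -3.7]
contact_force: [-11.1, -1.4, 21.2]
gripper_width: 0.0167
```

Seated: z stopped at 0.0758 (home expected 0.076) with 21 N. Ease off, let go, rise.

>>> carry_out([
  [0,0,2,0,0,0,0],
  [0,0,2,0,0,0,35],
  [0,0,2,0,0,0,50],
  [0,0,2,0,0,0,50],
  [0,0,2,0,0,0,50],
])

```text
time_s: 10.25
tcp_pos: [0.5314, 0.1545, 0.0755]
eef_rot: [-75.8, 90.0, 25.0]
contact_force: [0.7, 0.2, 0.1]
gripper_width: 0.0414
```

>>> carry_out([
  [0,0,10,0,0,0,50],
  [0,0,40,0,0,0,50],
  [0,0,70,0,0,0,50],
  [-30,-6,80,0,0,0,50],
  [-70,-14,80,0,0,0,50],
])

```text
time_s: 10.75
tcp_pos: [0.4626, 0.1412, 0.1578]
eef_rot: [-72.1, 89.8, 28.7]
contact_force: [-0.3, 1.1, -0.0]
gripper_width: 0.0439
```

>>> carry_out([
  [-15,-5,0,0,0,0.149,30],
  [-30,-10,0,0,0,0.298,0],
  [-30,-10,0,0,0,0.447,0],
  [-30,-10,0,0,0,0.596,0],
  [-30,-10,0,0,0,0.745,0],
])

```text
time_s: 11.25
tcp_pos: [0.4312, 0.1304, 0.1566]
eef_rot: [-108.9, 89.9, 35.0]
contact_force: [-0.3, -0.3, -0.3]
gripper_width: 0.0093
```

>>> carry_out([
  [0,0,0,0,0,0.149,0],
  [0,0,0,0,0,0.298,0],
  [0,0,0,0,0,0.447,0],
  [0,0,0,0,0,0.596,0],
  [0,0,0,0,0,0.745,0],
])

```text
time_s: 11.75
tcp_pos: [0.4313, 0.1304, 0.1563]
eef_rot: [-154.7, 89.9, 31.9]
contact_force: [0.5, -0.1, -0.2]
gripper_width: 0.0003
```

```bash
python3 - <<'E'
from h import *
s,M=st()
im=r.capture("top");cv2.imwrite("pics/top6.png",im);a=r.capture("scene");cv2.imwrite("pics/scene6.png",a)
m=np.hstack([cv2.resize(a[110:280,160:300],None,fx=2.8,fy=2.8,interpolation=2),cv2.resize(im[160:279,240:340],None,fx=4,fy=4,interpolation=2)]);cv2.imwrite("pics/m6.png",m)
print("pin top pred in m6 right", (proj("top",[.531,.1545,.106])-[240,160])*4+392,(proj("top",[.531,.1545,.106])-[240,160])*4)
print("start push",np.round((tool(.0,.03)-s["tcp_pos"][:2])*1e3), np.round((tool(.0)-s["tcp_pos"][:2])*1e3))
E
```

```text
t 11.75 tcp [0.4313 0.1304 0.1563] F [ 0.5 -0.1 -0.2] w 0.0003 ang(-z) 6.6 x [ 0.001  0.001 -1.   ] q [ 42.   3. -32.   0. -55.  55.]
pin top pred in m6 right [681.55115471 525.18668065] [289.55115471 133.18668065]
start push [44. 14.] [64. 18.]
```

View pics/m6.png

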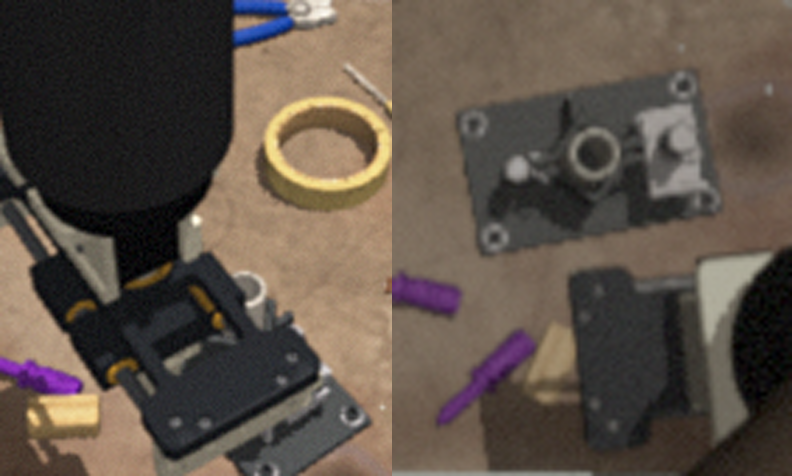

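The pin stands home upright: its top is at (682,136) against the predicted (681,133), with the jaw shut and the tube in place. Last, the press.

>>> carry_out([
  [10,4,-30,0,0,0.075,0],
  [25,8,-70,0,0,0.075,0],
  [35,11,-95,0,0,0.075,0],
  [44,14,-104,0,0,0.075,0],
  [44,14,-104,0,0,0.075,0],
])

```text
time_s: 12.35
tcp_pos: [0.4757, 0.1443, 0.0509]
eef_rot: [38.7, 89.9, -130.9]
contact_force: [0.3, -1.1, 0.1]
gripper_width: 0.0005
```

>>> carry_out([
  [7,1,0,0,0,0,0],
  [13,3,0,0,0,0,0],
  [16,3,0,0,0,0,0],
  [18,4,0,0,0,0,0],
  [18,4,0,0,0,0,0],
])

```text
time_s: 12.85
tcp_pos: [0.4929, 0.148, 0.0519]
eef_rot: [-11.9, 90.0, 178.6]
contact_force: [-2.4, -0.7, 0.8]
gripper_width: 0.0004
```

```bash
python3 - <<'E'
from h import *
s,M=st();print("to shut",np.round((tool(0)-s["tcp_pos"][:2])*1e3,1))
E
```

```text
t 12.85 tcp [0.4929 0.148  0.0519] F [-2.4 -0.7  0.8] w 0.0004 ang(-z) 10.5 x [-0.  0. -1.] q [ 39.  16. -32.  -0. -42.  62.]
to shut [ 2.2 -0.1]
```

Touching. Press on in small steps.

>>> carry_out([
  [1,0,0,0,0,0,0],
  [2,0,0,0,0,0,0],
  [2,0,0,0,0,0,0],
])

```text
time_s: 13.15
tcp_pos: [0.4937, 0.1477, 0.0513]
eef_rot: [11.5, 89.9, -158.0]
contact_force: [-7.6, 1.5, 5.0]
gripper_width: 0.0003
```

>>> carry_out([
  [1,0,0,0,0,0,0],
  [2,0,0,0,0,0,0],
  [2,0,0,0,0,0,0],
])

```text
time_s: 13.45
tcp_pos: [0.4939, 0.1472, 0.0509]
eef_rot: [9.3, 89.7, -160.2]
contact_force: [-14.3, 1.8, 7.6]
gripper_width: 0.0006
```

>>> carry_out([
  [1,0.5,0,0,0,0,0],
  [2,1,0,0,0,0,0],
  [3,1,0,0,0,0,0],
  [3,1,0,0,0,0,0],
])

```text
time_s: 13.85
tcp_pos: [0.4941, 0.1469, 0.0505]
eef_rot: [11.7, 89.4, -157.9]
contact_force: [-25.1, 1.4, 17.2]
gripper_width: 0.0006
```

```bash
python3 - <<'E'
from h import *
s,M=st()
im=r.capture("top");a=r.capture("scene")
m=np.hstack([cv2.resize(a[110:280,160:300],None,fx=2.8,fy=2.8,interpolation=2),cv2.resize(im[160:279,240:340],None,fx=4,fy=4,interpolation=2)]);cv2.imwrite("pics/m7.png",m);st()
E
```

```text
t 13.85 tcp [0.4941 0.1469 0.0505] F [-25.1   1.4  17.2] w 0.0006 ang(-z) 10.4 x [-0.01  -0.004 -1.   ] q [ 38.  17. -31.  -0. -42.  62.]
t 13.95 tcp [0.4941 0.1469 0.0505] F [-25.1   2.8  16.8] w 0.0008 ang(-z) 10.4 x [-0.01  -0.004 -1.   ] q [ 38.  17. -31.  -0. -42.  62.]
```

View pics/m7.png

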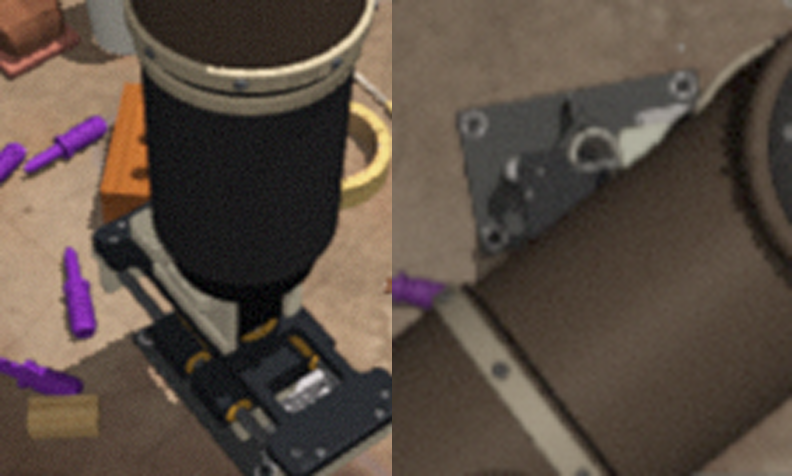

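The tube stands at (595,147) and the fingers are on the plate at 25 N. The stop is reached: the last 3 mm commanded gave 0.2 mm. The upward 17 N is friction on the plate, in the same ratio as the first press; I'll relieve it slightly, then settle.

>>> carry_out([
  [0,0,1,0,0,0,0],
  [0,0,2,0,0,0,0],
  [0,0,2,0,0,0,0],
  [0,0,2,0,0,0,0],
  [0,0,2,0,0,0,0],
])

```text
time_s: 14.45
tcp_pos: [0.494, 0.1468, 0.0509]
eef_rot: [11.6, 89.3, -158.1]
contact_force: [-17.7, 3.1, -1.1]
gripper_width: 0.0004
```

>>> carry_out([
  [1,0,0,0,0,0,0],
  [2,0.5,0.5,0,0,0,0],
  [2,0.5,0.5,0,0,0,0],
  [2,0.5,0.5,0,0,0,0],
  [2,0.5,0.5,0,0,0,0],
])

```text
time_s: 14.95
tcp_pos: [0.4941, 0.1468, 0.0509]
eef_rot: [10.7, 89.2, -159.0]
contact_force: [-24.5, 4.2, 1.3]
gripper_width: 0.0005
```

```bash
python3 - <<'E'
from h import *
s,M=st()
if np.linalg.norm(s["contact_force"])>15: print(r.close_job())
E
```

```text
t 14.95 tcp [0.4941 0.1468 0.0509] F [-24.5   4.2   1.3] w 0.0005 ang(-z) 10.4 x [-0.014 -0.005 -1.   ] q [ 38.  17. -31.  -0. -43.  62.]
the job is handed in; nothing more can be done
None
```

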